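# Fill the cup with nuts through the spring-shut hopper

### The job

Tip all six nuts from the hand tray into the hopper of the bench filler while its slide is still shut, and set the empty tray down flat on the bench again. Then pull the filler's slide out by its bow handle, against the return springs, until the line scribed across the slide meets the marks on the two rails, so that the hopper empties into the cup. Finish still holding the slide there, without letting go, so that I can look down the throat before it shuts; no nut may be left outside the cup, and the other things on the bench stay where they are.

Things in the scene. Friction and masses are not known exactly. Their poses are not given: they have to be found in the camera images.
- filler: fixed bench filler, 129 mm high: aluminium funnel (hopper) on a grey frame 130 wide, two rails in front, a cup below. Origin: on the bench below the funnel's centre; x to its back, y left, z up. The slide closes the 50 mm round throat, its top at z = 65 mm. Its 56 mm window lies under the throat when the line meets the marks; pulled farther, it covers the throat again.
- mouth (a point): centre of the hopper's round mouth, in the plane of its rim, 128.5 mm above the bench; the rim is 131 mm wide outside, 119 mm clear inside, and the cone narrows at about 50 degrees from the horizontal to the 50 mm throat. Axes as the filler's.
- gate: the filler's slide with cross-head, spring rods and bow handle, one moving piece. Its frame coincides with the filler's while shut; it slides along the filler's -x from 0 (shut) to 78 mm (end stop), 60 mm being at the marks. Springs pull it shut: about 5 N when shut, 11 N at the marks, 13 N at the stop. Let go, it snaps shut.
- handle (a point): middle of the black bow handle's bar, which lies along the filler's y, 12 mm thick, 62 mm clear between its posts, 104 mm above the bench; 34 mm from the bar's middle down to the cross-head. It is 140 mm in front of the mouth's centre when shut, 200 mm at the marks. Grip it from above, fingers closing along the filler's x, and pull level. Axes as the filler's.
- line (a point): middle of the dark line scribed across the top of the slide, parallel to the filler's y; it moves with the slide. Axes as the filler's.
- marks (a point): point midway between the two dark marks cut on top of the left and right rails, 126 mm in front of the mouth's centre. The line is 60 mm behind (+x of) it when the slide is shut and level with it when the throat is fully open. Axes as the filler's.
- tray: sheet aluminium hand tray, 86 wide (its x), 140 long (its y) over the grip, walls 18 mm high, floor 3 mm thick, about 0.18 kg empty; its -y end narrows to an open spout, at its +y end stands a black grip. Origin: under the floor, on the bench when it lies flat; z up. The nuts slide on it once it is tipped more than about 25 degrees.
- grip (a point): point to hold the tray's black upright grip, 45 mm above the tray's underside and 59 mm along the tray's +y from its origin; the grip is 12 mm thick along the tray's y, 36 mm wide along x and stands 62 mm high: close the fingers along the tray's y. Axes as the tray's.
- spout (a point): middle of the spout's lip on the tray floor, 3 mm above the underside, 75 mm along the tray's -y from its origin; the spout is 63 mm wide inside. Axes as the tray's.
- nut0: steel hexagon nut, 17 mm across flats, 20 mm across corners, 8.5 mm thick, 12 g; origin at its centre, z along its hole. All six are alike and lie flat on the tray's floor at the start.
- nut1: steel hexagon nut, 17 mm across flats, 20 mm across corners, 8.5 mm thick, 12 g; origin at its centre, z along its hole. All six are alike and lie flat on the tray's floor at the start.
- nut2: steel hexagon nut, 17 mm across flats, 20 mm across corners, 8.5 mm thick, 12 g; origin at its centre, z along its hole. All six are alike and lie flat on the tray's floor at the start.
- nut3: steel hexagon nut, 17 mm across flats, 20 mm across corners, 8.5 mm thick, 12 g; origin at its centre, z along its hole. All six are alike and lie flat on the tray's floor at the start.
- nut4: steel hexagon nut, 17 mm across flats, 20 mm across corners, 8.5 mm thick, 12 g; origin at its centre, z along its hole. All six are alike and lie flat on the tray's floor at the start.
- nut5: steel hexagon nut, 17 mm across flats, 20 mm across corners, 8.5 mm thick, 12 g; origin at its centre, z along its hole. All six are alike and lie flat on the tray's floor at the start.
- cup: plain white cup, 63 mm wide at the rim, 40 mm high, standing in a 2.5 mm deep round recess of the filler's base right under the throat, rim 43 mm above the bench; origin: centre of its underside, z up.
- cup_seat (a point): centre of the recess in the filler's base in which the cup stands, 3.5 mm above the bench.
- scissors: scissors with red handles lying on the bench, 199 mm long; bystander.
- glue_bottle: small glue bottle, 35 mm wide, 96 mm high, standing on the bench; bystander.
- screwdriver: screwdriver with a red handle, 169 mm long, lying near the front edge of the bench; bystander.

How it is judged:
On the way, in this order (a step that is already met when the one before it is completed fails the run):
1. all six nuts lie in the hopper on the shut slide (horizontal distance between each of nut0, nut1, nut2, nut3, nut4, nut5 and mouth below 0.056 m and z of nut0 in the frame of filler between 0.066 and 0.124 m and z of nut1 in the frame of filler between 0.066 and 0.124 m and z of nut2 in the frame of filler between 0.066 and 0.124 m and z of nut3 in the frame of filler between 0.066 and 0.124 m and z of nut4 in the frame of filler between 0.066 and 0.124 m and z of nut5 in the frame of filler between 0.066 and 0.124 m and x of line in the frame of marks above 0.055 m), for 0.2 s.
2. the empty tray lies flat on the bench, let go, with the nuts still in the hopper and the slide shut (all of step 1 and angle between tray's own z axis and vertical below 0.08 rad and height (world z) of tray between -0.006 and 0.006 m and contact force between the fingers and tray below 0.1 N and linear speed of tray below 0.02 m/s), for 0.2 s.
At the end, for the whole second after the job is handed in: All six nuts lie in the upright cup, which still stands in its recess (within 8 mm); the tray lies flat on the bench, let go and at rest; the fingers hold the slide (at least 3 N of contact), still, with its line within 6 mm of the marks on the rails (horizontal distance between each of nut0, nut1, nut2, nut3, nut4, nut5 and cup below 0.027 m and z of nut0 in the frame of cup between 0.003 and 0.041 m and z of nut1 in the frame of cup between 0.003 and 0.041 m and z of nut2 in the frame of cup between 0.003 and 0.041 m and z of nut3 in the frame of cup between 0.003 and 0.041 m and z of nut4 in the frame of cup between 0.003 and 0.041 m and z of nut5 in the frame of cup between 0.003 and 0.041 m and angle between cup's own z axis and vertical below 0.1 rad and horizontal distance between cup and cup_seat below 0.008 m and angle between tray's own z axis and vertical below 0.08 rad and height (world z) of tray between -0.006 and 0.006 m and contact force between the fingers and tray below 0.1 N and linear speed of tray below 0.02 m/s and x of line in the frame of marks between -0.006 and 0.006 m and linear speed of gate below 0.01 m/s and contact force between the fingers and gate above 3 N and contact force between tray and gate below 0.1 N); the arm keeps its last pose, push and grip.
It fails at once if the red-handled scissors is moved by more than 25 mm (distance of scissors from where it was at the start of the episode above 0.025 m).
It fails at once if the glue bottle is moved by more than 25 mm (distance of glue_bottle from where it was at the start of the episode above 0.025 m).
It fails at once if the screwdriver is moved by more than 25 mm (distance of screwdriver from where it was at the start of the episode above 0.025 m).
It fails at once if the cup is pushed out of its recess or tipped (horizontal distance between cup and cup_seat above 0.015 m or angle between cup's own z axis and vertical above 0.3 rad).
It also fails if it takes over 67 s, if anything falls off the work surface, if the arm or the gripper's body presses on something with over 40 N, if the wrist force passes 120 N, or if a joint passes its speed limit or range.

### The arm

A 6-joint arm with a two-finger parallel gripper is mounted at the origin on a cart in front of the work surface, level with it; the furniture and walls round the work are solid. World frame = base frame: x ahead of the robot, y to its left, z up, the work surface at z = 0. Lengths are in m, angles in rad, forces in N, time in s.
With the tool pointing down it reaches from about 0.275 to 0.825 m from the base axis. Payload 4.9 kg.
Tool frame: the origin (TCP) lies midway between the tips of the shut fingers; the grasp point (between the pads) lies 19 mm behind it (grip_point_offset is the distance from the TCP to the grasp point, in m); z points along the fingers, y is the line along which they close (so a half turn about z gives the same grasp; the last joint's range is limited). The gripper opens to 85 mm and grips with 20 to 120 N. Pads are 22 mm wide; open, the fingers measure 114 mm over their backs; the gripper's body (76 mm by 85 mm) begins 54 mm behind the grasp point. The pads swing forward as they close: fully open they stand 13 mm farther back than shut.
Start: joints at [1.19, 0.326, -0.193, 1.052, 0, 1.437], TCP at [0.134, 0.533, 0.231] pointing down, gripper open.
Joint ranges: [-2.65, 2.65], [-0.97, 1.79], [-1.3, 1.35], [-1.93, 2.1], [-1.47, 1.37], [-3.14, 3.14]. Speed limits (rad/s): [2.57, 2.57, 3.14, 3.14, 3.14, 3.14].

### API

Orientations are given as a rotation vector (axis times angle).
In Python, from cell import * gives the robot as it stands. Calls block until the motion is done:
- movep(position, orientation): joint-space move of the TCP to a pose.
- move_l(position, velocity=0.15, rot=None, until_force=None): straight line of the TCP; rot=None keeps the orientation; velocity is the mean speed in m/s. With until_force (N) it stops when the force on the tool has changed by that much, and returns True; else False.
- set_joints(angles): joint-space move.
- let_go() and grab(newtons=None): open the fingers fully, or close them until they stop; newtons is the grip in N (None keeps the last).
- sleep(seconds).
- ik(position, orientation): joint angles nearest the present ones, or None.
- get_state(): the state.
- grab_frame(name): name is "scene" or "side" or "wrist"; returns a dict with "img" (480x640x3 uint8, red, green, blue), "fx", "fy", "cx", "cy" (pixels), "cam_to_world" (4x4, takes a point from camera to world coordinates); the wrist camera has in their place "T_tool_cam" (4x4, takes a point from camera to tool coordinates, whose origin is the TCP and whose axes are the flange's). Camera axes: x right, y down, z forward; pixel columns grow to the right and rows downward; lengths in m; the calibration is good to about 2 mm. The wrist camera is an equidistant fisheye: a pixel r from the principal point sees the ray r / f radians off the axis. A picture is of the moment at which its call begins: read the wrist's pose just before it. There is no depth.
A pose or a line that the arm cannot do raises MotionError and nothing moves.
- sign_off(): hands the job in; it is judged then, once.
Trained networks look in the newest picture that a camera, given by its name, has taken for a name from the list of things; names that differ only in an ending like _2 or _b are one class to them, and where a whole thing is asked for, a point or a joint stands for the part that bears it (a point fixed in the world has none). Each returns a list of dicts, best first, with "score" (0 to 1); they miss things now and then, are a little off and sometimes report something else, mostly with a low value. They report only what shows in the picture. A call takes as long as a camera call.
- spot_in(camera, name): "centre" ([column, row] in pixels, amid what is visible of it).
- silhouettes(camera, name): "mask" (480x640 bool, what is visible of it) and "centre" ([column, row] in pixels, amid what is visible of it).
- tip_of(camera, name): "centre" ([column, row] in pixels: a listed point, or the origin of a listed thing).
The state is a dict: "clock": time; "q": joint angles; "joint_velocities": joint speeds; "tau": joint torques, N m; "position": TCP position; "eef_rot": TCP orientation; "contact_force": force on the tool from outside, world axes, zero at the start; "wrist_torque": the same for the moment, N m; "finger_gap": opening from 0.0 (shut) to 1.0 (fully open); "grasp_force": force on a finger pad.
Only numpy, scipy, OpenCV 4.12 (cv2) and the standard library are available. Lean on these libraries where they do the work, as an engineer would, in place of code of your own. Each camera call takes 0.05 s, during which the arm holds its last target. There are 200 camera calls.

## Working session

There is one attempt and no reset: what is moved stays moved. The work goes in short steps, each a Python script; the robot and the scene stay as the last script left them, time stands still between calls to the robot, and variables do not carry over. Pictures are saved under pics/ and viewed, at most 10 in all, crops included, and the job is handed in when it is done.

```bash
mkdir -p pics; ls
cat > h.py <<'E'
from cell import *
import numpy as np, cv2
from scipy.spatial.transform import Rotation as R
def save(f,name): cv2.imwrite('pics/'+name+'.png', f['img'][:,:,::-1])
def ray(f,px,tool=None):
    u=(px[0]-f['cx'])/f['fx']; v=(px[1]-f['cy'])/f['fy']
    if 'cam_to_world' in f:
        T=np.array(f['cam_to_world']); d=np.array([u,v,1.])
    else:
        W=np.eye(4); W[:3,:3]=R.from_rotvec(tool['eef_rot']).as_matrix(); W[:3,3]=tool['position']
        T=W@np.array(f['T_tool_cam']); r=np.hypot(u,v); s=np.sin(r)/max(r,1e-9)
        d=np.array([u*s,v*s,np.cos(r)])
    d=T[:3,:3]@d; return T[:3,3],d/np.linalg.norm(d)
def tri(rays):
    A=0;b=0
    for o,d in rays:
        P=np.eye(3)-np.outer(d,d); A=A+P; b=b+P@o
    p=np.linalg.solve(A,b)
    return p,[float(np.linalg.norm((np.eye(3)-np.outer(d,d))@(p-o))) for o,d in rays]
def atz(r,z): o,d=r; return o+d*(z-o[2])/d[2]
E
python3 - <<'E'
from h import *
np.set_printoptions(precision=4,suppress=True)
fs={c:grab_frame(c) for c in('scene','side')}
for c in fs: save(fs[c],c+'0'); print(c,np.array(fs[c]['cam_to_world'])[:3].tolist())
for n in 'mouth handle line marks grip spout tray filler cup_seat glue_bottle scissors screwdriver nut0'.split():
    rs=[]
    for c in fs:
        t=tip_of(c,n)[:7 if n=='nut0' else 1]
        print(n,c,[(np.round(x['centre'],1).tolist(),round(x['score'],2)) for x in t])
        if t: rs.append(ray(fs[c],t[0]['centre']))
    if len(rs)==2 and n!='nut0': print('   ',*tri(rs))
s=get_state(); print({k:s[k] for k in('clock','position','eef_rot','finger_gap')})
E
```

```text
pics
scene [[0.7620388375919332, -0.2804683628140699, 0.5836388501992738, -0.09503002488676186], [-0.6471361292155766, -0.2983790221967169, 0.7015588281654016, -0.7544296837543207], [-0.02261946651483216, -0.9123088602953093, -0.408877613915531, 0.5899694284304701]]
side [[-0.9890298691382875, -0.09460262180225851, 0.11344717669664926, 0.463998109160249], [-0.1477155932097717, 0.63264938850379, -0.760220267257106, 0.8538378236135068], [0.00014654346511930983, -0.7686384684452888, -0.6396834243210413, 0.7994869977652318]]
mouth scene [([382.8, 236.5], 0.65)]
mouth side [([290.8, 200.5], 0.76)]
    [ 0.6438 -0.0431  0.1298] [0.0015294709095543407, 0.0015294709095544912]
handle scene [([331.4, 268.5], 0.63)]
handle side [([362.9, 219.6], 0.59)]
    [ 0.5054 -0.04    0.1028] [0.0011580238557295209, 0.0011580238557294801]
line scene [([357.3, 272.2], 0.71)]
line side [([326.7, 227.4], 0.87)]
    [ 0.5734 -0.0427  0.0722] [0.0027266134537087816, 0.0027266134537088154]
marks scene [([339.9, 282.1], 0.69)]
marks side [([355.8, 231.5], 0.76)]
    [ 0.5194 -0.0461  0.0687] [0.00068264960202577
[... 867 characters left out ...]
issors side [([381.5, 371.0], 0.78)]
    [ 0.4424  0.2291 -0.0013] [0.004954383487565016, 0.004954383487565089]
screwdriver scene [([290.6, 333.3], 0.79)]
screwdriver side [([410.3, 269.4], 0.65)]
    [ 0.4051 -0.0329 -0.0051] [0.0011235719175047417, 0.0011235719175048038]
nut0 scene [([299.9, 251.9], 0.49), ([306.0, 242.5], 0.48), ([297.5, 239.6], 0.42), ([300.6, 248.8], 0.41), ([293.3, 243.5], 0.4)]
nut0 side [([406.9, 268.2], 0.72), ([279.4, 369.8], 0.65), ([276.8, 352.0], 0.62), ([250.3, 365.5], 0.57), ([248.6, 372.8], 0.56), ([263.5, 354.8], 0.52)]
{'clock': 1.4, 'position': array([0.1344, 0.5334, 0.2313]), 'eef_rot': array([ 0.3867,  3.1177, -0.    ]), 'finger_gap': 1.0020056119624294}
```

View pics/scene0.png

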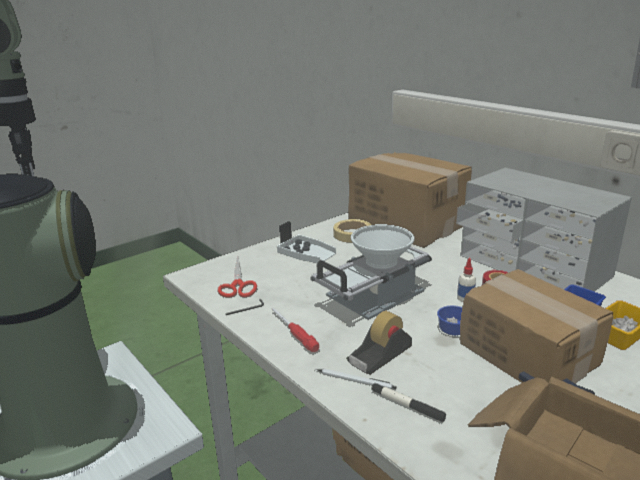

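View pics/side0.png

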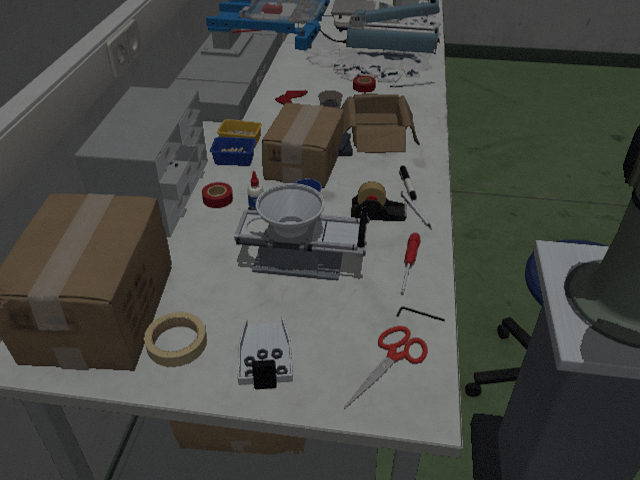

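The scene view shows the filler at about (382,245) with its handle at (331,270) facing the robot. The tray is at (300,247), grip on the far-left side and spout towards the filler. The side view agrees: tray at (264,355), hopper at (290,210), with the tape roll (175,338) and carton behind the tray. Next I'll take wrist views from above.

```bash
cat >> h.py <<'E'
def down(yaw):  # tool z down, tool y at world angle yaw
    y=np.array([np.cos(yaw),np.sin(yaw),0]); z=np.array([0,0,-1.]); x=np.cross(y,z)
    return R.from_matrix(np.c_[x,y,z]).as_rotvec()
E
python3 - <<'E'
from h import *
np.set_printoptions(precision=4,suppress=True)
print(np.array(grab_frame('wrist')['T_tool_cam']))
rays={}
V=[((0.60,0.24,0.30),'t'),((0.66,0.18,0.30),'t'),((0.56,0.08,0.32),'tf'),((0.55,-0.05,0.32),'f'),((0.62,-0.02,0.34),'f')]
N={'t':['grip','spout','tray'],'f':['mouth','handle','line','marks']}
for i,(p,g) in enumerate(V):
    movep(p,down(np.radians(100) if 't' in g else np.radians(100))); sleep(0.3)
    s=get_state(); f=grab_frame('wrist'); save(f,'w%d'%i)
    for n in sum([N[c] for c in g],[]):
        t=tip_of('wrist',n)
        if t and t[0]['score']>.3: rays.setdefault(n,[]).append(ray(f,t[0]['centre'],s)); print(i,n,np.round(t[0]['centre'],1),round(t[0]['score'],2))
for n,r in rays.items():
    if len(r)>1: print(n,*tri(r))
print(get_state()['clock'],get_state()['q'])
E
```

```text
[[ 0.0009 -0.9511 -0.3089  0.0799]
 [ 1.      0.0009  0.0001  0.0006]
 [ 0.0002 -0.3089  0.9511 -0.143 ]
 [ 0.      0.      0.      1.    ]]
0 grip [349.3 226.6] 0.85
0 spout [235.8 224.1] 0.9
0 tray [298. 220.] 0.62
1 grip [415.  183.6] 0.75
1 spout [363.4 205.3] 0.68
1 tray [352.3 184.6] 0.61
2 grip [465.3 269.5] 0.88
2 spout [353.7 267.1] 0.66
2 tray [409.8 263.5] 0.89
2 mouth [182.4 267.3] 0.91
2 handle [199.5 128.1] 0.64
2 line [204.8 194.8] 0.82
2 marks [207.7 144.4] 0.59
3 mouth [326.7 171.5] 0.67
3 handle [332.2 162.6] 0.94
3 line [318.5 220.2] 0.95
3 marks [324.7 168.7] 0.61
4 mouth [291.2 222.6] 0.8
4 handle [313.5  86.7] 0.81
4 line [305.9 155.3] 0.6
4 marks [309.7 104.5] 0.81
grip [0.623  0.2881 0.0524] [0.0026891221658934704, 0.0013782173600143356, 0.0036613273577212305]
spout [0.6334 0.1786 0.1019] [0.008882994637576793, 0.05118033126460572, 0.04289392022503708]
tray [ 0.6445  0.2306 -0.0045] [0.0010786459721741262, 0.003274057955799448, 0.0026017454105936666]
mouth [ 0.5534 -0.0255  0.2813] [0.03876808157533355, 0.06373760700871607, 0.04400503478848089]
handle [ 0.505  -0.0381  0.1137] [0.0018535869088396326, 0.0012300988666679984, 0.0010598743229246002]
line [ 0.5778 -0.0361  0.067 ] [0.0012748328179025704, 0.002016266223383211, 0.002008904538988635]
marks [ 0.5211 -0.0406  0.0648] [0.0017097726244219805, 0.002298980346350917, 0.0008757001942179163]
8.3 [-0.1515  0.4242  0.2272  1.3737 -0.     -0.3257]
```

```bash
cat > fit.py <<'E'
from h import *
from scipy.optimize import least_squares
np.set_printoptions(precision=4,suppress=True)
F={c:grab_frame(c) for c in('scene','side','wrist')}
V=[(0.60,0.24,0.30),(0.66,0.18,0.30),(0.56,0.08,0.32),(0.55,-0.05,0.32),(0.62,-0.02,0.34)]
O='''0 grip 349.3 226.6
0 spout 235.8 224.1
0 tray 298 220
1 grip 415 183.6
1 tray 352.3 184.6
2 grip 465.3 269.5
2 spout 353.7 267.1
2 tray 409.8 263.5
2 mouth 182.4 267.3
2 handle 199.5 128.1
2 line 204.8 194.8
2 marks 207.7 144.4
3 handle 332.2 162.6
3 line 318.5 220.2
3 marks 324.7 168.7
4 mouth 291.2 222.6
4 handle 313.5 86.7
4 line 305.9 155.3
4 marks 309.7 104.5
scene mouth 382.8 236.5
side mouth 290.8 200.5
scene handle 331.4 268.5
side handle 362.9 219.6
scene line 357.3 272.2
side line 326.7 227.4
scene marks 339.9 282.1
side marks 355.8 231.5
scene grip 285 231.5
side grip 263.1 368.3
scene spout 326.8 254.7
side spout 265.2 322.3
scene tray 301.3 248
side tray 264 355'''
obs=[]
for l in O.split('\n'):
    v,n,a,b=l.split(); px=(float(a),float(b))
    obs.append((v,n,ray(F[v],px) if v in F else ray(F['wrist'],px,dict(position=V[int(v)],eef_rot=down(np.radians(100))))))
for n in 'mouth handle line marks grip spout tray'.split():
    print(n,*tri([r for v,m,r in obs if m==n]))
M={'filler':dict(mouth=(0,0,.1285),handle=(-.14,0,.104),line=(-.066,0,.065),marks=(-.126,0,.065)),
   'tray':dict(grip=(0,.059,.045),spout=(0,-.075,.003),tray=(0,0,0))}
for b,m in M.items():
    ob=[o for o in obs if o[1] in m]
    def res(p):
        c,s=np.cos(p[3]),np.sin(p[3]); out=[]
        for v,n,(o,d) in ob:
            q=np.array(m[n]); w=np.array([c*q[0]-s*q[1],s*q[0]+c*q[1],q[2]])+p[:3]
            out.append((np.eye(3)-np.outer(d,d))@(w-o))
        return np.ravel(out)
    r=least_squares(res,[.64,0,0,0],loss='soft_l1',f_scale=.002)
    print(b,r.x[:3],np.degrees(r.x[3]))
    for (v,n,_),e in zip(ob,res(r.x).reshape(-1,3)): print('  ',v,n,(e*1000).round(1))
E
python3 fit.py
```

```text
mouth [ 0.6429 -0.0397  0.1297] [0.0018219625770019125, 0.0030988480858815067, 0.0025846514637397717, 0.003593825820803943]
handle [ 0.5054 -0.0395  0.1035] [0.0031972258924644055, 0.0024518402045456784, 0.0009907873506691473, 0.0015265305767122091, 0.0010511193582514544]
line [ 0.5761 -0.0377  0.0721] [0.0015538683896220253, 0.001669333687885917, 0.004774174373457482, 0.0041498662913118205, 0.004999067770797519]
marks [ 0.5208 -0.042   0.0685] [0.0016171272382331347, 0.0024737647730514066, 0.003080635682306881, 0.0026086582947134635, 0.0031505077874498027]
grip [0.6267 0.2886 0.0437] [0.0016357089527718916, 0.0019085144463374672, 0.006154799889530219, 0.004488910671015065, 0.005836046731035864]
spout [0.6571 0.1558 0.0089] [0.001256518429254769, 0.0027908166192668715, 0.0024984183531818055, 0.0020668541006430108]
tray [0.6412 0.2295 0.0077] [0.0009356357582396044, 0.00581852286133891, 0.0026115876600247253, 0.006274369504680865, 0.0030057678704312634]
filler [ 0.6446 -0.0386  0.0018] 0.7393306205686915
   2 mouth [3.1 0.4 1.4]
   2 handle [ 1.3  1.  -0.2]
   2 line [-0.  -1.3  0.3]

[... 207 characters left out ...]
.2 -0.4  0.2]
   scene mouth [-0.3  2.1  2.8]
   side mouth [ 0.2  2.1 -2.7]
   scene handle [1.3 0.7 2.6]
   side handle [-1.7 -1.2  1.5]
   scene line [ 2.6 -2.6 -0.3]
   side line [ 2.9  5.2 -6. ]
   scene marks [-3.9  3.3 -0.1]
   side marks [-0.1  3.  -3.7]
tray [0.64   0.2297 0.0054] 13.560986455812706
   0 grip [0.  0.5 0.1]
   0 spout [-0.6  1.7 -0.5]
   0 tray [-0.8 -0.2 -0.2]
   1 grip [ 1.1 -1.2 -0.2]
   1 tray [-6.1  3.3 -0.5]
   2 grip [ 5.9 -2.6  0.6]
   2 spout [0.9 3.4 1. ]
   2 tray [0.3 0.8 0.4]
   scene grip [1.7 3.6 9. ]
   side grip [-4.2 -1.7  0.4]
   scene spout [ 0.7 -1.6 -1.5]
   side spout [-0.1 -0.7  0.6]
   scene tray [ 3.4 -4.2 -2.9]
   side tray [-4.4  0.7 -1.6]
```

View pics/w2.png

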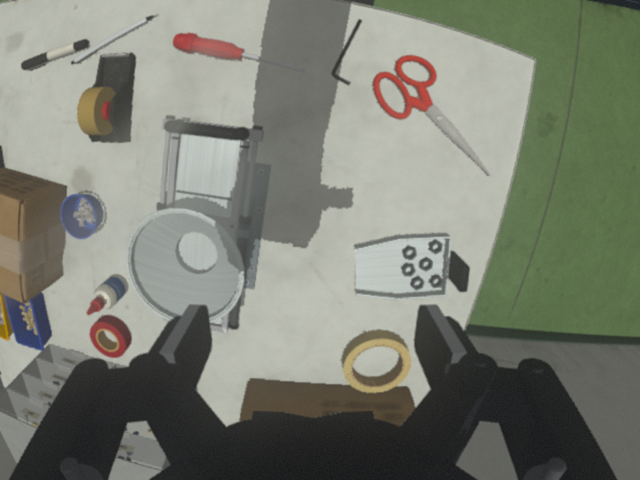

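```bash
cat >> h.py <<'E'
MOUTH=np.array([.6445,-.0390,.1285])
def traypose(lip,psi,th,dy=0.0):
    """TCP pose for the tray's lip at lip, yaw psi, spout-down tilt th (deg)"""
    Rt=(R.from_euler('z',psi,degrees=True)*R.from_euler('x',th,degrees=True))
    p=np.array(lip)+Rt.apply([0,.134,.023])
    m=Rt.as_matrix(); y=m[:,1]; z=-m[:,2]
    return p,R.from_matrix(np.c_[np.cross(y,z),y,z]).as_rotvec()
def lipat(psi,off,z): a=np.radians(psi+90); return np.array([MOUTH[0]+off*np.cos(a),MOUTH[1]+off*np.sin(a),z])
E
python3 - <<'E'
from h import *
for psi in (-30,-15,0,13.5,30,45,60):
    print(psi,[None if (q:=ik(*traypose(lipat(psi,25,.136),psi,t))) is None else np.round(q,2).tolist() for t in (0,30,45,60)])
p,r=np.array([.626,.287,.026]),down(np.radians(103.5))
print(ik(p,r))
movep(p+[0,0,.1],r); move_l(p+[0,0,.0],.12); print(get_state()['contact_force'])
grab(60); s=get_state(); print(s['finger_gap'],s['grasp_force'],s['position'],s['clock'])
sleep(.2)
f=grab_frame('side'); cv2.imwrite('pics/grasp.png',cv2.resize(f['img'][250:430,150:390,::-1],None,fx=2.5,fy=2.5))
E
```

```text
-30 [None, None, None, None]
-15 [None, None, None, None]
0 [None, None, None, None]
13.5 [None, None, None, None]
30 [None, None, None, None]
45 [None, None, None, None]
60 [None, None, None, None]
[ 0.3227927   0.75462714 -0.02316948  0.7929997   0.          0.08717325]
[ 0.3606653  -0.11691128 -0.15496176]
0.13036757496808984 59.13954198360443 [0.62615616 0.28704914 0.02623419] 11.5
```

View pics/grasp.png

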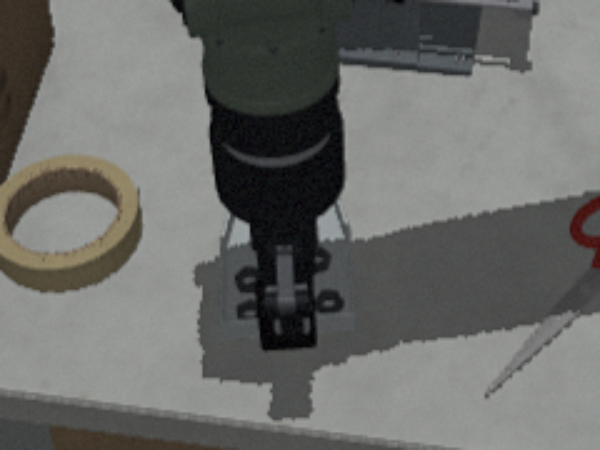

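The grip is held between the fingers and closed to about 11 mm, as it should be. The nuts are still on the tray. Now I'll find out why the pour poses had no IK solution.

Run:
```python
from h import *
p,r=traypose(lipat(13.5,25,.136),13.5,0); print(p,r,down(np.radians(103.5)))
s=get_state(); print(ik(p,r),ik(p,down(np.radians(103.5))),ik(s['position'],s['eef_rot']),ik([.6,.1,.3],down(1.8)),ik(list(p),list(r)))
for psi in range(-180,180,20):
    print(psi,[None if (q:=ik(*traypose(lipat(psi,25,.136),psi,t))) is None else np.round(q,2).tolist() for t in (0,30,50)])
```

```text
[-5.22291578 24.40054558  0.159     ] [ 0.36925462 -3.11981657 -0.        ] [ 0.36925462 -3.11981657 -0.        ]
None None [ 3.22764218e-01  7.54337122e-01 -2.29491293e-02  7.93076791e-01
 -5.61921620e-05  8.71594569e-02] [ 0.04385382  0.4062264   0.10028738  1.26485731  0.         -0.18534986] None
-180 [None, None, None]
-160 [None, None, None]
-140 [None, None, None]
-120 [None, None, None]
-100 [None, None, None]
-80 [None, None, None]
-60 [None, None, None]
-40 [None, None, None]
-20 [None, None, None]
0 [None, None, None]
20 [None, None, None]
40 [None, None, None]
60 [None, None, None]
80 [None, None, None]
100 [None, None, None]
120 [None, None, None]
140 [None, None, None]
160 [None, None, None]
```

Units slip: I passed 25 m instead of 25 mm.

Run:
```python
from h import *
for psi in range(-40,100,15):
    print(psi,[None if (q:=ik(*traypose(lipat(psi,.025,.136),psi,t))) is None else np.round(q,2).tolist() for t in (0,30,45,60)])
```

```text
-40 [[0.01, 0.76, 0.35, 1.16, 0.0, 0.71], [-0.21, 0.46, -0.13, 0.71, 0.46, 0.56], [-0.34, 0.39, -0.32, 0.53, 0.72, 0.49], [-0.47, 0.38, -0.47, 0.35, 1.01, 0.43]]
-25 [[0.04, 0.69, 0.23, 1.1, 0.0, 0.48], [-0.21, 0.49, -0.07, 0.88, 0.51, 0.26], [-0.35, 0.48, -0.15, 0.85, 0.78, 0.12], [-0.48, 0.54, -0.19, 0.93, 1.05, -0.09]]
-10 [[0.07, 0.62, 0.09, 1.04, 0.0, 0.24], [-0.21, 0.54, 0.01, 1.06, 0.52, -0.04], [-0.35, 0.59, 0.02, 1.18, 0.77, -0.24], [-0.47, 0.71, 0.1, 1.42, 0.98, -0.54]]
5 [[0.07, 0.55, -0.04, 0.99, 0.0, -0.02], [-0.21, 0.58, 0.08, 1.24, 0.5, -0.34], [-0.33, 0.69, 0.2, 1.47, 0.7, -0.57], [-0.44, 0.87, 0.36, 1.78, 0.85, -0.86]]
20 [[0.06, 0.47, -0.16, 0.94, 0.0, -0.29], [-0.2, 0.62, 0.14, 1.39, 0.44, -0.62], [-0.31, 0.79, 0.36, 1.69, 0.59, -0.83], [-0.4, 1.01, 0.62, 2.05, 0.69, -1.08]]
35 [[0.03, 0.4, -0.27, 0.89, 0.0, -0.58], [-0.2, 0.66, 0.19, 1.5, 0.35, -0.88], [-0.28, 0.87, 0.5, 1.86, 0.46, -1.05], None]
50 [[-0.02, 0.34, -0.36, 0.86, 0.0, -0.89], [-0.19, 0.68, 0.23, 1.59, 0.25, -1.12], [-0.25, 0.94, 0.62, 1.98, 0.31, -1.24], None]
65 [[-0.09, 0.3, -0.43, 0.84, 0.0, -1.23], [-0.18, 0.7, 0.26, 1.64, 0.13, -1.35], [-0.21, 0.98, 0.7, 2.06, 0.16, -1.41], None]
80 [[-0.17, 0.28, -0.46, 0.83, 0.0, -1.57], [-0.17, 0.7, 0.26, 1.65, -0.0, -1.57], [-0.17, 1.0, 0.75, 2.1, -0.0, -1.57], None]
95 [[-0.26, 0.28, -0.46, 0.83, -0.0, -1.92], [-0.17, 0.7, 0.26, 1.64, -0.13, -1.79], [-0.14, 1.0, 0.74, 2.08, -0.16, -1.73], None]
```

Run:
```python
from h import *
p=get_state()['position']
move_l(p+[0,0,.15],.12)
s=get_state(); print('lift',s['contact_force'],s['finger_gap'],s['clock'])
psi=5
q,r=traypose(lipat(psi,.03,.165),psi,0); move_l(q,.1,r)
q,r=traypose(lipat(psi,.03,.138),psi,0); move_l(q,.06,r); sleep(.1)
f=grab_frame('side'); cv2.imwrite('pics/pre.png',cv2.resize(f['img'][110:330,170:410,::-1],None,fx=2.5,fy=2.5))
f=grab_frame('scene')
for n in('spout','mouth'):
  print(n,[(c,tip_of(c,n)[:1]) for c in('side','scene')])
  try: print(tri([ray(grab_frame(c),tip_of(c,n)[0]['centre']) for c in('side','scene')]))
  except Exception as e: print(e)
print(get_state()['clock'])
```

```text
lift [-0.47027922  0.15422243 -2.29794954] 0.13353744260722583 13.15
spout [('side', [{'centre': [288.0, 209.1], 'score': 0.76}]), ('scene', [{'centre': [369.5, 227.8], 'score': 0.85}])]
(array([ 0.53728107, -0.03503181,  0.03866113]), [0.13211674340705173, 0.1321167434070517])
mouth [('side', [{'centre': [291.6, 201.3], 'score': 0.85}]), ('scene', [{'centre': [380.3, 234.7], 'score': 0.86}])]
(array([ 0.64184816, -0.04347508,  0.13067105]), [0.0008186051765585649, 0.0008186051765584887])
16.3333
```

View pics/pre.png

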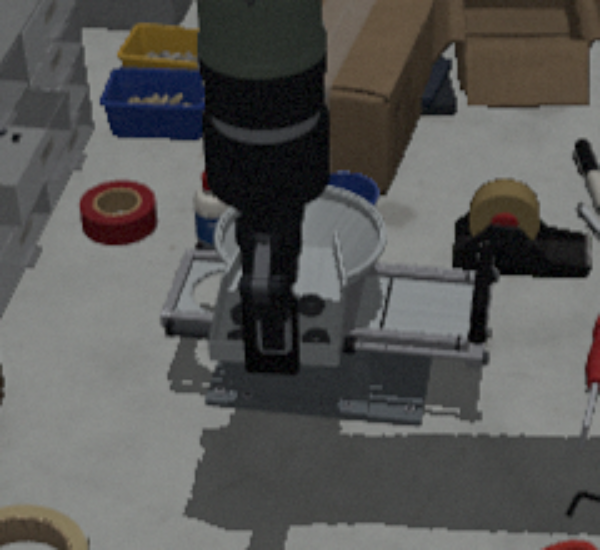

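Spout lip is over the hopper, right spout wall tip at crop (340,232), centred as calculated, and nuts are on the tray. Tipping now.

Run:
```python
from h import *
psi=5
for t in list(range(8,25,8))+list(range(27,55,3)):
    q,r=traypose(lipat(psi,.03,.138 if t<27 else .134),psi,t); move_l(q,.06,r)
    if t>=27: sleep(.1)
sleep(.3); s=get_state(); print(s['clock'],s['contact_force'],s['finger_gap'])
f=grab_frame('scene'); g=grab_frame('side')
a=f['img'][150:330,290:470,::-1]; b=g['img'][110:290,200:380,::-1]
cv2.imwrite('pics/pour.png',cv2.resize(np.hstack([a,b]),None,fx=2.2,fy=2.2))
for c in('scene','side'): print(c,[(np.round(x['centre']).tolist(),round(x['score'],2)) for x in spot_in(c,'nut0')])
```

```text
21.6833 [-1.0938102  -0.881593   -2.62000423] 0.133454167196265
scene []
side [([303.0, 240.0], 0.74), ([295.0, 218.0], 0.6), ([282.0, 221.0], 0.48)]
```

View pics/pour.png

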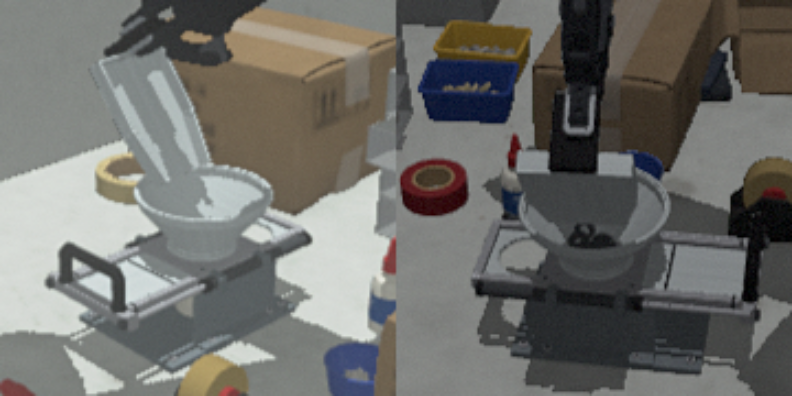

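The tray is empty and the nuts lie in the hopper (side view). I'll set the tray back where it was and check with the wrist camera.

Run:
```python
from h import *
psi=5
q,r=traypose(lipat(psi,.03,.15),psi,50); move_l(q,.08,r)
q,r=traypose(lipat(psi,.035,.165),psi,25); move_l(q,.12,r)
q,r=traypose(lipat(psi,.04,.175),psi,0); move_l(q,.12,r)
p=np.array([.6262,.2870,.0262]); r=down(np.radians(103.5))
move_l(p+[0,0,.10],.15,r); move_l(p+[0,0,.012],.1)
print(move_l(p+[0,0,-.001],.03,until_force=4),get_state()['position'],get_state()['contact_force'])
let_go(); sleep(.2); move_l(get_state()['position']+[0,0,.1],.15)
movep([.59,.05,.33],down(np.radians(90))); sleep(.3)
s=get_state(); f=grab_frame('wrist'); save(f,'after')
for n in('grip','spout','tray'):
    t=tip_of('wrist',n)
    if t: print(n,atz(ray(f,t[0]['centre'],s),{'grip':.045,'spout':.003,'tray':0}[n]),t[0]['score'])
print([(np.round(x['centre']).tolist(),round(x['score'],2)) for x in spot_in('wrist','nut0')],s['clock'])
```

```text
True [0.62621391 0.28714538 0.02615648] [-0.52662402 -0.77875537  4.60170218]
grip [0.62770962 0.29208071 0.045     ] 0.88
spout [0.65716089 0.15838923 0.003     ] 0.66
tray [0.63869991 0.22850554 0.        ] 0.72
[([240.0, 233.0], 0.74), ([218.0, 257.0], 0.65), ([225.0, 241.0], 0.62), ([228.0, 263.0], 0.49), ([231.0, 251.0], 0.43)] 29.3583
```

View pics/after.png

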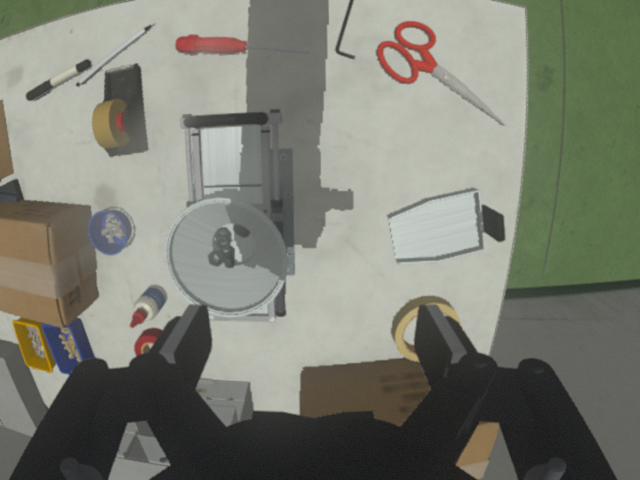

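The tray lies flat and empty at (440,225). All nuts are in the hopper round (228,250), the slide is shut and nothing else has moved. Now the handle.

Run:
```python
from h import *
np.set_printoptions(precision=4,suppress=True)
P=np.array([.505,-.039,.085])
c=[down(a) for a in(np.pi,0)]; qs=[ik(P+[0,0,.08],r) for r in c]; print(qs)
r=min(zip(c,qs),key=lambda k:9 if k[1] is None else abs(k[1][5]))[0]
movep(P+[0,0,.08],r); print(move_l(P,.1,until_force=8)); grab(80); sleep(.2)
s=get_state(); print(s['position'],s['finger_gap'],s['grasp_force'],s['contact_force'],s['clock'])
```

```text
[array([-0.2229,  0.3038, -0.4064,  0.8606,  0.    , -1.7937]), array([-0.2229,  0.3038, -0.4064,  0.8606,  0.    ,  1.3479])]
False
[ 0.5054 -0.039   0.0853] 0.10541313249788155 77.97764182090759 [0.881 0.052 2.747] 32.7083
```

Run:
```python
from h import *
np.set_printoptions(precision=4,suppress=True)
p=get_state()['position']
T=np.array([p[0]-.060,p[1]-.0004,p[2]])
move_l(T,.12); sleep(1.0)
s=get_state(); print(s['position'],s['finger_gap'],s['grasp_force'],s['contact_force'],s['clock'])
F={c:grab_frame(c) for c in('scene','side')}
res={}
for n in('line','marks','handle','mouth'):
    rs=[]
    for c in F:
        t=tip_of(c,n)
        if t: rs.append(ray(F[c],t[0]['centre'])); print(n,c,np.round(t[0]['centre'],1),round(t[0]['score'],2), atz(rs[-1],{'mouth':.1285,'handle':.104}.get(n,.065)))
    if len(rs)==2: print('  ',*tri(rs))
a=F['scene']['img'][200:330,290:440,::-1]; b=F['side']['img'][180:310,230:380,::-1]
cv2.imwrite('pics/pull.png',cv2.resize(np.hstack([a,b]),None,fx=2.6,fy=2.6))
for c in F: print(c,[(np.round(x['centre']).tolist(),round(x['score'],2)) for x in spot_in(c,'nut0')])
```

```text
[ 0.4487 -0.0393  0.0854] 0.1090242817150848 77.98648953437805 [10.4649  0.8482 -8.2429] 34.3583
line scene [336.1 284.8] 0.95 [ 0.5119 -0.044   0.065 ]
line side [354. 231.] 0.57 [ 0.5227 -0.0511  0.065 ]
   [ 0.5179 -0.0442  0.0664] [0.005554843302000544, 0.005554843302000537]
marks scene [338.1 280.4] 0.93 [ 0.5266 -0.0332  0.065 ]
marks side [354.7 229.8] 0.78 [ 0.5217 -0.055   0.065 ]
   [ 0.5196 -0.0435  0.0729] [0.0017232417812381993, 0.0017232417812384606]
handle scene [310.6 277.5] 0.72 [ 0.4499 -0.0433  0.104 ]
handle side [393.5 221.8] 0.73 [ 0.4487 -0.0414  0.104 ]
   [ 0.4494 -0.0428  0.1035] [0.0008158273818045667, 0.000815827381804695]
mouth scene [382.2 237.2] 0.72 [ 0.6399 -0.0438  0.1285]
mouth side [292.7 199. ] 0.9 [ 0.6428 -0.052   0.1285]
   [ 0.6401 -0.0459  0.1309] [0.0023728850610095, 0.0023728850610096625]
scene []
side []
```

View pics/pull.png

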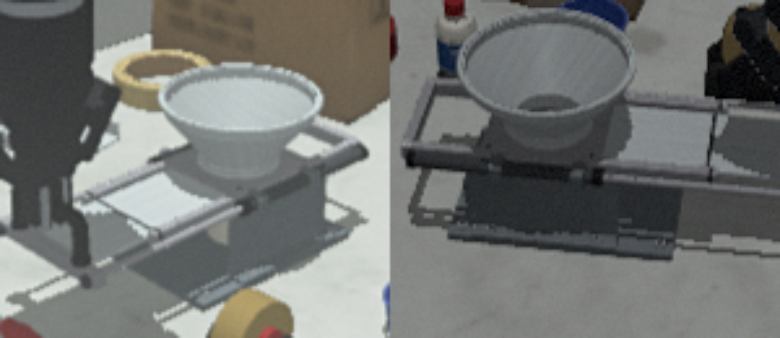

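The hopper is empty and the line nearly meets the marks (side view, about (712,145)). The arm yielded 3 mm under the springs, so I'll correct that and compare with the wrist camera.

Run:
```python
from h import *
np.set_printoptions(precision=4,suppress=True)
move_l(np.array([.4454-.0035,-.0394,.0853]),.03); sleep(.4)
s=get_state(); print(s['position'],s['contact_force'],s['grasp_force'],s['clock'])
w=grab_frame('wrist'); save(w,'wfin'); g=grab_frame('side'); save(g,'sfin'); grab_frame('scene')
for n in('line','marks'):
    for c,f in(('wrist',w),('side',g)):
        t=tip_of(c,n)
        if t: print(n,c,np.round(t[0]['centre'],1),round(t[0]['score'],2),atz(ray(f,t[0]['centre'],s),.065))
for c in('wrist','side','scene'): print(c,[(np.round(x['centre']).tolist(),round(x['score'],2)) for x in spot_in(c,'nut0')],[(np.round(x['centre']).tolist(),round(x['score'],2)) for x in spot_in(c,'cup')])
a=cv2.resize(w['img'][:,:,::-1],None,fx=.94,fy=.94)[:,:400]; 
b=cv2.resize(g['img'][170:270,250:380,::-1],None,fx=4,fy=4)[:,120:]
cv2.imwrite('pics/fin.png',np.hstack([cv2.resize(w['img'][0:300,200:440,::-1],(400,500)),cv2.resize(b,(400,400)) if 0 else cv2.resize(g['img'][170:295,280:380,::-1],(400,500))]))
```

```text
[ 0.4454 -0.0393  0.0854] [ 9.9838  2.016  -9.112 ] 78.27186942100525 35.625
line wrist [460.7 288.7] 0.65 [ 0.5215 -0.0397  0.065 ]
line side [357.6 230.4] 0.68 [ 0.5159 -0.054   0.065 ]
marks wrist [459.6 295. ] 0.59 [ 0.5215 -0.0434  0.065 ]
marks side [355.8 229.4] 0.75 [ 0.5197 -0.0565  0.065 ]
wrist [([497.0, 269.0], 0.46)] [([599.0, 384.0], 0.44)]
side [] []
scene [([235.0, 286.0], 0.53)] []
```

View pics/fin.png

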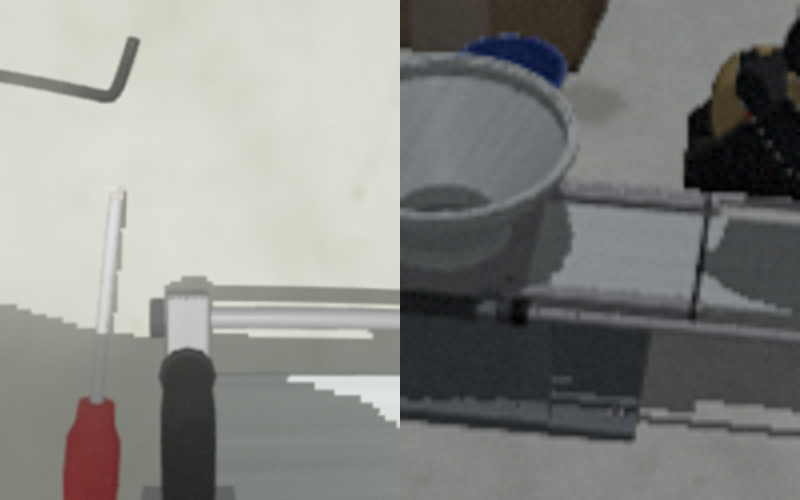

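View pics/wfin.png

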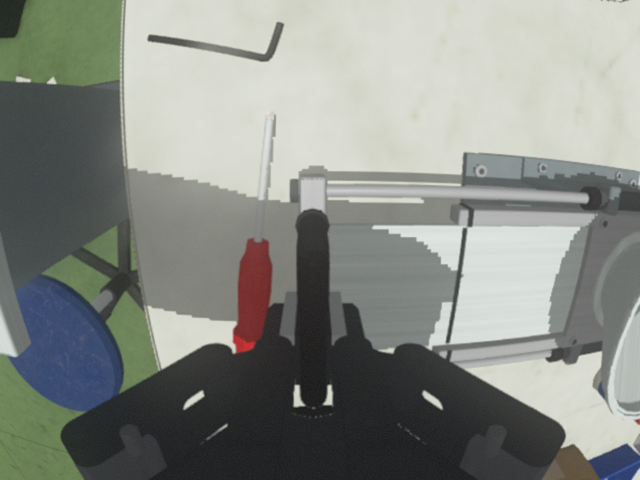

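The line runs from (464,228) to (448,342) and meets both rail marks. The handle is held, no nuts are on the slide or bench, and the hopper showed empty. Handing in.

```bash
python3 -c "
from cell import *
print(sign_off())"
```

```text
the job is handed in; nothing more can be done
None
```

I handed the job in with the slide held on the marks, the empty tray flat on the bench and the hopper looking empty; I couldn't see inside the cup, so six nuts in it is inferred from none showing anywhere else.

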